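Tip the red heating block into the white bin

ROBOT

A 6-joint arm with a two-finger parallel gripper is mounted at the origin on the work surface. World frame = base frame: x ahead of the robot, y to its left, z up, the work surface at z = 0. Lengths are in m, angles in rad, forces in N, time in s.
With the tool pointing down it reaches from about 0.35 to 0.975 m from the base axis. Payload 4.9 kg.
Tool frame: the origin (TCP) lies at the very end of the fingers, on their centre line; the grasp point (between the pads) lies 19 mm behind it (grasp_offset is the distance from the TCP to the grasp point, in m); x points along the fingers, y is the direction in which the jaws open and shut, and the axes are right-handed (so a half turn about x gives the same grasp; the last joint's range is limited). The gripper opens to 85 mm and grips with 20 to 120 N. Pads are 22 mm wide; open, the fingers measure 114 mm over their backs; the gripper's body (76 mm by 85 mm) begins 54 mm behind the grasp point. The pads swing forward as they close: fully open they stand 13 mm farther back than shut.
Start: joints at [-0.119, 0.053, 1.613, -0, 1.476, -0.119], TCP at [0.625, 0, 0.231] pointing down, gripper open.
Joint ranges: [-3.01, 3.01], [-1.01, 2.22], [0.06, 2.58], [-1.02, 4.17], [0.09, 2.62], [-3.14, 3.14]. Speed limits (rad/s): [2.57, 2.57, 3.14, 3.14, 3.14, 3.14].

INTERFACE

Orientations are given as a rotation vector (axis times angle).
In Python, from station import get_obs, get_image, camera_model, finish_job, grasp_offset gives the robot as it stands.
- The arm moves only by the shell command python3 -m crank 'ROWS' [OPENING] [FORCE]. ROWS is JSON, a list that holds one entry, the list of rows, each a list of 4 numbers: the shift along the world's x, y, z in m, then the turn about the world's z in degrees. In form: [[[dx, dy, dz, turn], ...]]. A call has 1 to 5 rows; each row is the pose to reach, as a shift and turn from the pose commanded when the call began; what a row does not reach only later rows make up. A row lasts 1/12 s, in which the tool goes at most 41.7 mm and 7.16 degrees, less where a joint would pass 70% of its speed; a pose out of reach is approached as far as the arm can. A call with a gripper value outside its range is refused whole. OPENING is the opening, from 0 (shut) to 1 (fully open), set as the call begins (- or left out, the last holds). The fingers move at their own pace and stop on an object; FORCE is the grip in N (left out, the last holds). Time passes only in rows, so rows that repeat a pose let the fingers close. It gives the time, the measured TCP pose, the force and the opening at its end, in the units of the state.
- get_obs(): the state, without advancing time (a new reading comes with each control period).
- get_image(name): name is "scene" or "side" or "wrist"; returns (picture, depth): 480x640x3 uint8, red, green, blue; 480x640 float32, m along the optical axis (not along the pixel's ray), 0 where there is no reading.
- camera_model(name): a dict with "fx", "fy", "cx", "cy" (pixels), "xyz" and "attitude" of the camera in the world. Camera axes: x right, y down, z forward; pixel columns grow to the right and rows downward; lengths in m; the calibration is good to about 2 mm. A picture is of the moment at which its call begins: read the wrist's pose just before it. camera_model takes no time and is no camera call; for the wrist camera it gives the pose at the moment of the call.
- finish_job(): hands the job in, once; it reports no verdict.
The state is a dict: "t": time; "q": joint angles; "dq": joint speeds; "effort": joint torques, N m; "tool_pos": TCP position; "tool_rot": TCP orientation; "contact_force": force on the tool from outside, world axes, zero at the start; "wrist_torque": the same for the moment, N m; "opening": finger opening in m.
Only numpy, scipy, OpenCV 4.12 (cv2) and the standard library are available. Lean on these libraries where they do the work, as an engineer would, in place of code of your own. Each camera call takes 0.05 s, during which the arm holds its last target.

TASK

The red tube-heating block has to go for washing. It is too heavy to lift, so slide it along the steel stand, over the end and tip it into the white bin (not the blue one); it must end up wholly down inside the bin. Leave the silver block standing where it is.

Things in the scene. Friction and masses are not known exactly. Their poses are not given: they have to be found in the camera images.
- red_block_center (a point): Red block, 100 mm square, 45 mm high, with 25 dark tube wells in its top; about 1.2 kg; loose on the stand, one of two rows, slightly turned. The point is its centre (22.5 mm above its underside); z up when it stands
- silver_block_center (a point): Silver block beside it, 100 mm square, 45 mm high, with 25 dark tube wells in its top; about 1.2 kg; loose on the stand, one of two rows, slightly turned. The point is its centre (22.5 mm above its underside); z up when it stands
- white_bin: White open bin fixed on the bench: 300 mm (its x) by 240 mm (its y) outside, 80 mm high, walls 6 mm, inner floor 10 mm up. It stands against one of the stand's two ends (+y or -y, it varies); a blue bin just like it stands against the other. Origin: centre of its underside, at bench level; z up, axes parallel to the stand's
- stand: Fixed steel stand, flat top 90 mm above the bench (10 mm above the bins' rims), 300 mm (its x) by 360 mm (its y). Origin: centre of its foot, at bench level; z up. Its ends are at y = -0.180 and +0.180 m; the bins' walls begin 2 mm beyond. The blocks stand in two rows along y, near x = -0.077 and +0.077 m; nothing stands between a block and the bins
Not all that is in view belongs to the job. What is shaped like the part that bears red_block_center but green is not meant.

How it is judged:
By the outcome, as a careful person would: the job done as asked, in the order asked, and still so for the second after the job is handed in, with the robot touching nothing.
It also fails if it takes over 38 s, if anything falls off the work surface, if the arm or the gripper's body presses on something with over 40 N, if the wrist force passes 120 N, or if a joint passes its speed limit or range.

## Working session

There is one attempt and no reset: what is moved stays moved. The work goes in short steps, Python scripts to look and compute and a shell command to move; the robot and the scene stay as the last step left them, time stands still between calls to the robot, and variables do not carry over. Pictures are saved under pics/ and viewed, and the job is handed in when it is done.

```bash
ls; mkdir -p pics
python3 - <<'E'
from station import *
import cv2
o=get_obs();print(o)
for n in ("scene","side"):
    p,d=get_image(n);cv2.imwrite(f"pics/{n}0.png",p[:,:,::-1]);import numpy as np;np.save(f"pics/{n}0d.npy",d);print(camera_model(n))
E
```

```text
pics
{'t': 0.0, 'q': array([-1.19031535e-01,  5.33420723e-02,  1.61432701e+00,  1.49139399e-05,
        1.47600666e+00, -1.19039693e-01]), 'dq': array([ 0.00180069,  0.0009501 ,  0.00010179, -0.00146982, -0.00080739,
        0.00080935]), 'effort': array([ 2.70554956e-04, -3.93670499e+01, -3.70175600e+01, -1.62778279e-04,
        6.93513779e-03, -6.06393527e-06]), 'tool_pos': array([6.24361494e-01, 6.12495324e-05, 2.30052476e-01]), 'tool_rot': array([ 1.20840986,  1.21091756, -1.21059238]), 'contact_force': array([ 0.1105857 , -0.41689349, -0.18342151]), 'wrist_torque': array([-0.00389457,  0.01962953,  0.00794444]), 'opening': 0.08533692610537229}
{'fx': 522.7789179584547, 'fy': 522.7789179584547, 'cx': 315.6955926588942, 'cy': 237.4157340657557, 'xyz': array([1.19363382, 0.36214208, 0.65988012]), 'attitude': array([-1.27409494, -2.07091344,  1.06435929])}
{'fx': 625.1530886382841, 'fy': 625.1530886382841, 'cx': 329.73705844543565, 'cy': 232.6282626454859, 'xyz': array([ 0.03008321, -0.6003232 ,  0.99889217]), 'attitude': array([-2.35010712,  0.73318071, -0.28163512])}
```

View pics/scene0.png

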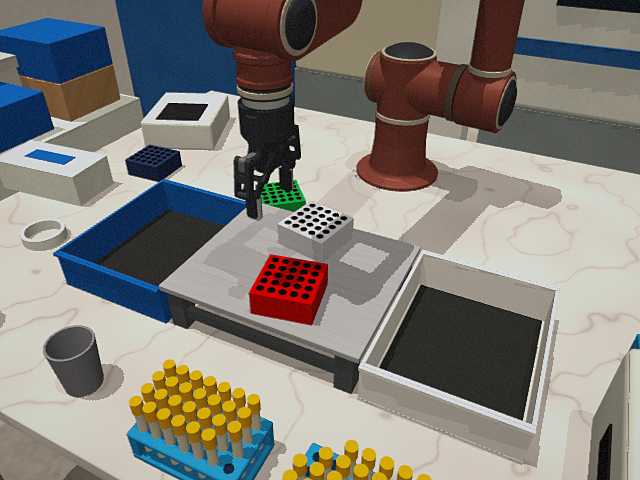

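View pics/side0.png

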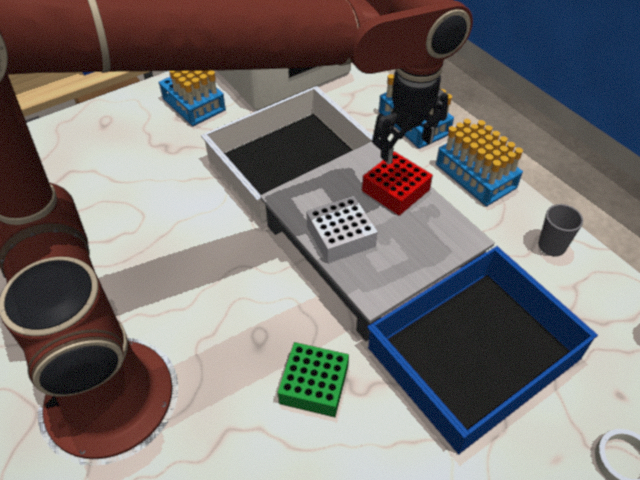

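The scene view shows the red block at about (289,288), the silver block at (316,230), the white bin at the right (460,350, the +y end) and the blue bin at the left. The candidates for the part meant are red at scene (289,288) and green at (283,195) on the bench. Red fits, since it stands on the stand and is the right colour; green is excluded. Next I measure and take the confirming crop.

```bash
cat > h.py <<'E'
import numpy as np,cv2
from scipy.spatial.transform import Rotation as R
from station import *
def cast(cm,uv,z):
    uv=np.atleast_2d(uv).astype(float)
    r=np.c_[(uv[:,0]-cm['cx'])/cm['fx'],(uv[:,1]-cm['cy'])/cm['fy'],np.ones(len(uv))]@R.from_rotvec(cm['attitude']).as_matrix().T
    return cm['xyz']+r*((z-cm['xyz'][2])/r[:,2])[:,None]
def cloud(cm,d):
    v,u=np.indices(d.shape)
    c=np.stack([(u-cm['cx'])/cm['fx']*d,(v-cm['cy'])/cm['fy']*d,d],-1)
    P=c@R.from_rotvec(cm['attitude']).as_matrix().T+cm['xyz']; P[d==0]=np.nan
    return P
def topfit(P,m,zlo,zhi):
    k=m&(P[...,2]>zlo)&(P[...,2]<zhi)
    q=P[k]; 
    r=cv2.minAreaRect((q[:,:2]*1000).astype(np.float32))
    return len(q),np.median(q[:,2]).round(4),r
def red(h): return ((h[...,0]<8)|(h[...,0]>174))&(h[...,1]>190)&(h[...,2]>70)
E
python3 - <<'E'
from h import *
for n in ("scene","side"):
    p=cv2.imread(f"pics/{n}0.png");d=np.load(f"pics/{n}0d.npy");cm=camera_model(n);P=cloud(cm,d)
    h=cv2.cvtColor(p,cv2.COLOR_BGR2HSV)
    st=(P[...,2]>.08)&(P[...,2]<.1)&(h[...,1]<60)
    print(n,'stand',topfit(P,st,.084,.096))
    x,y=P[...,0],P[...,1]
    print('red',topfit(P,cv2.erode(red(h).astype(np.uint8),np.ones((1,1)))>0,.12,.15))
    for b,(x0,x1,y0,y1) in {'scene':(265,365,195,265),'side':(298,385,190,265)}.items():
        if b==n:
            m=np.zeros(d.shape,bool);m[y0:y1,x0:x1]=1;m&=h[...,1]<60
            print('silver',topfit(P,m,.128,.142))
    wb=(P[...,2]>.072)&(P[...,2]<.086)&(h[...,1]<60)&(P[...,1]>.1);print('white rim',topfit(P,wb,.07,.09))
    bb=(P[...,2]>.072)&(P[...,2]<.086)&(h[...,1]>150)&(h[...,0]>100)&(h[...,0]<125);print('blue rim',topfit(P,bb,.07,.09))
p=cv2.imread("pics/scene0.png");cv2.imwrite("pics/crop1.png",cv2.resize(p[170:340,150:350],None,fx=3.5,fy=3.5,interpolation=2))
E
```

```text
scene stand (18760, np.float64(0.0905), ((31.6187744140625, -712.16064453125), (2614.49755859375, 1611.4132080078125), 82.20354461669922))
red (2382, np.float64(0.1352), ((380.43096923828125, 21.334178924560547), (655.17822265625, 107.5999984741211), 5.105409145355225))
silver (1845, np.float64(0.1356), ((527.4759521484375, 5.797336578369141), (110.2306137084961, 191.56521606445312), 85.5820083618164))
white rim (5468, np.float64(0.0797), ((147.35345458984375, 323.7347412109375), (409.74249267578125, 1530.3011474609375), 88.15099334716797))
blue rim (2866, np.float64(0.0795), ((182.25430297851562, -671.98486328125), (2528.842041015625, 747.7135620117188), 49.6131591796875))
side stand (16066, np.float64(0.0876), ((671.7135620117188, 198.90370178222656), (862.1226196289062, 509.39996337890625), 88.64216613769531))
red (1577, np.float64(0.1322), ((648.061767578125, 39.636634826660156), (101.33938598632812, 100.79671478271484), 11.899197578430176))
silver (2164, np.float64(0.1325), ((488.04327392578125, 5.252967834472656), (104.75316619873047, 101.37125396728516), 79.66134643554688))
white rim (2673, np.float64(0.0784), ((666.1043701171875, 369.980712890625), (519.7467651367188, 539.3094482421875), 0.07145452499389648))
blue rim (3198, np.float64(0.0772), ((528.465576171875, -76.83050537109375), (929.9390869140625, 776.7972412109375), 33.075233459472656))
```

View pics/crop1.png

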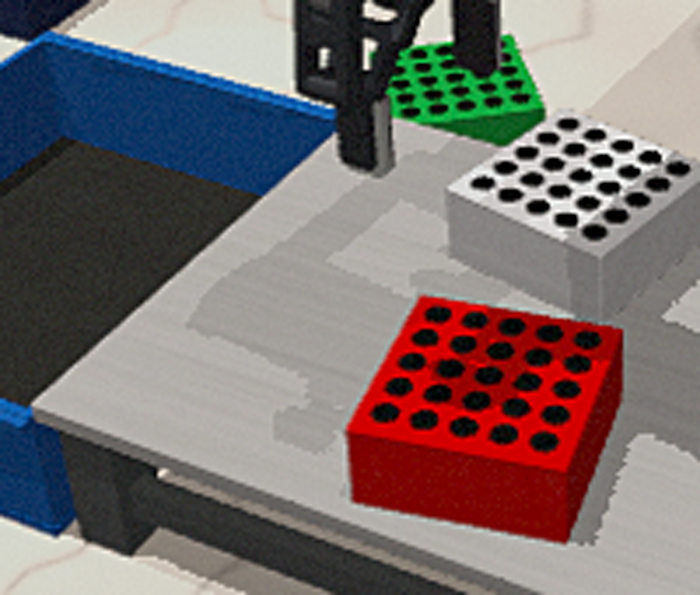

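The crop confirms the red 25-well block, clear of the silver one; the green one lies behind on the bench. The fits need bounding to the work area.

Run:
```python
from h import *
for n in ("scene","side"):
    p=cv2.imread(f"pics/{n}0.png");d=np.load(f"pics/{n}0d.npy");cm=camera_model(n);P=cloud(cm,d)
    h=cv2.cvtColor(p,cv2.COLOR_BGR2HSV)
    def big(m,lo,hi,name):
        m=(m&(P[...,2]>lo)&(P[...,2]<hi)).astype(np.uint8)
        k,l,s,c=cv2.connectedComponentsWithStats(m)
        i=1+np.argmax(s[1:,4]); mm=l==i
        q=P[mm]; r=cv2.minAreaRect((q[:,:2]*1000).astype(np.float32))
        print(n,name,len(q),s[i,:4],np.median(q[:,2]).round(4),np.round(cv2.boxPoints(r)).tolist(),np.round(r[0],1),np.round(r[1],1),round(r[2],2))
    w=(P[...,0]>.3)&(P[...,0]<.9)&(P[...,1]>-.5)&(P[...,1]<.5)
    sat=h[...,1]
    big(w&(sat<60),.084,.096,'stand')
    big(w&red(h),.12,.142,'red')
    big(w&(sat<60),.126,.142,'silver')
    big(w&(sat<60)&(P[...,1]>.1),.074,.084,'white')
    big(w&(sat>120)&(abs(h[...,0]-112)<14),.074,.084,'blue')
```

```text
scene stand 16641 [159 204 261 158] 0.0906 [[415.0, 189.0], [419.0, -172.0], [723.0, -169.0], [719.0, 192.0]] [569.    9.9] [304.3 361.2] 0.57
scene red 2380 [249 255  79  57] 0.1352 [[590.0, 84.0], [610.0, -14.0], [711.0, 6.0], [692.0, 104.0]] [650.9  45.2] [103.8  99.5] 11.18
scene silver 1910 [277 201  77  47] 0.1355 [[428.0, -32.0], [532.0, -51.0], [550.0, 49.0], [447.0, 68.0]] [489.2   8.9] [101.6 105.3] 79.6
scene white 4031 [358 250 202 187] 0.0798 [[406.0, 430.0], [408.0, 187.0], [725.0, 191.0], [722.0, 434.0]] [565.2 310.6] [316.3 242.6] 0.68
scene blue 1 [133 201   1   1] 0.0808 [[524.0, -405.0], [524.0, -405.0], [524.0, -405.0], [524.0, -405.0]] [ 524.1 -404.6] [0. 0.] 0.0
side stand 15592 [260 142 234 180] 0.0876 [[415.0, 187.0], [419.0, -176.0], [722.0, -172.0], [718.0, 191.0]] [568.5   7.5] [302.5 363. ] 0.63
side red 1577 [364 153  68  52] 0.1322 [[588.0, 79.0], [609.0, -20.0], [708.0, 1.0], [687.0, 99.0]] [648.1  39.6] [101.3 100.8] 11.9
side silver 2226 [306 196  71  55] 0.1324 [[430.0, -38.0], [531.0, -54.0], [547.0, 50.0], [446.0, 66.0]] [488.3   6. ] [104.8 102.4] 81.16
side white 1048 [201  86 171 138] 0.0765 [[406.0, 429.0], [411.0, 100.0], [726.0, 106.0], [721.0, 435.0]] [566.  267.4] [315.1 329.1] 0.96
side blue 4 [406 300   4   3] 0.078 [[501.0, -176.0], [501.0, -177.0], [508.0, -177.0], [508.0, -176.0]] [ 504.8 -176.8] [6.8 1.2] 0.52
```

Measured: stand centre about (0.569, 0.009), yaw about 0.6°. The red block is at (0.649, 0.042), turned about +11.5°, with its top at 0.134 (expected 0.135). The white bin is at +y and its inner x runs to about 0.710. I will push with the two fingers part open against the back face, along the block's own normal. That also moves the block away from the bin's far x wall.

```bash
python3 -m crank '[[[0.02,-0.025,0,6],[0.04,-0.045,0,11.5],[0.04,-0.045,-0.04,11.5],[0.04,-0.045,-0.04,11.5],[0.04,-0.045,-0.04,11.5]]]' 0.6 40
python3 - <<'E'
from h import *
p,d=get_image("scene");cv2.imwrite("pics/s1.png",p[:,:,::-1]);o=get_obs();print(o['tool_pos'],o['opening'])
E
```

```text
t: 0.52
tool_pos: [0.6629, -0.0448, 0.1876]
tool_rot: [1.059, 1.304, -1.064]
contact_force: [-0.5, -1.2, 0.4]
opening: 0.051
[ 0.66407507 -0.04467945  0.19021392] 0.050987895363752214
```

View pics/s1.png

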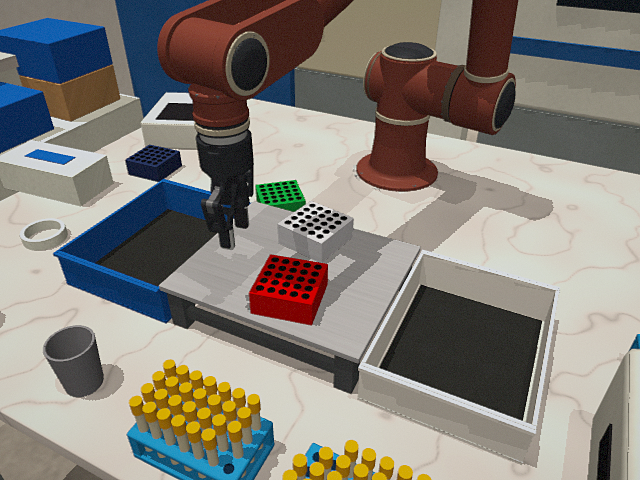

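The image shows the fingers at about (226,240) and (242,222), on the blue-bin side of the red block and clear of the silver one. I descend next.

```bash
python3 -m crank '[[[0,0,-0.03,0],[0,0,-0.06,0],[0,0,-0.08,0],[0,0,-0.087,0],[0,0,-0.087,0]]]'
python3 - <<'E'
from h import *
o=get_obs();print(R.from_rotvec(o['tool_rot']).as_matrix().round(3))
p,d=get_image("scene");cv2.imwrite("pics/s2.png",cv2.resize(p[170:340,150:350,::-1],None,fx=3.5,fy=3.5))
E
```

```text
t: 0.98
tool_pos: [0.6641, -0.0444, 0.1035]
tool_rot: [1.059, 1.3, -1.061]
contact_force: [-0.2, 0.9, -0.4]
opening: 0.0516
[[-0.002  0.98   0.2  ]
 [ 0.     0.2   -0.98 ]
 [-1.    -0.002 -0.001]]
```

View pics/s2.png

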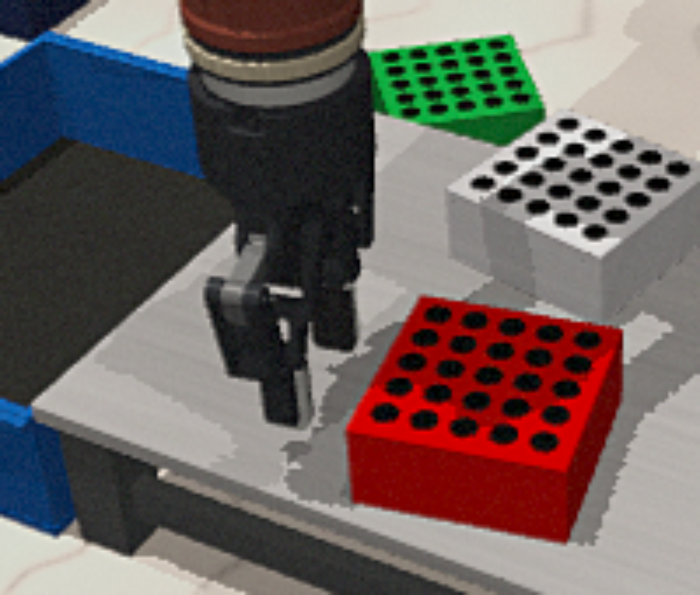

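Fingers are low behind the red block, parallel to its back face and about 25 mm off. I push gently first.

```bash
python3 -m crank '[[[-0.002,0.01,0,0],[-0.004,0.02,0,0],[-0.006,0.03,0,0],[-0.009,0.045,0,0],[-0.012,0.06,0,0]]]'
python3 - <<'E'
from h import *
p,d=get_image("scene");cv2.imwrite("pics/s3.png",cv2.resize(p[170:340,150:430,::-1],None,fx=2.8,fy=2.8));o=get_obs();print(o['tool_pos'],o['contact_force'])
cm=camera_model("scene");P=cloud(cm,d);h=cv2.cvtColor(p,cv2.COLOR_RGB2HSV)
w=(P[...,0]>.3)&(P[...,0]<.9)&(P[...,1]>-.5)&(P[...,1]<.5)
print(topfit(P,w&red(h),.126,.142))
E
```

```text
t: 1.45
tool_pos: [0.6546, 0.014, 0.107]
tool_rot: [1.059, 1.29, -1.059]
contact_force: [1.2, -7.2, 1.8]
opening: 0.0512
[0.65367183 0.01772752 0.10667772] [0.57238022 2.03317822 0.4693828 ]
(2195, np.float64(0.1354), ((645.1141967773438, 75.87090301513672), (103.16371154785156, 100.0721664428711), 11.735252380371094))
```

View pics/s3.png

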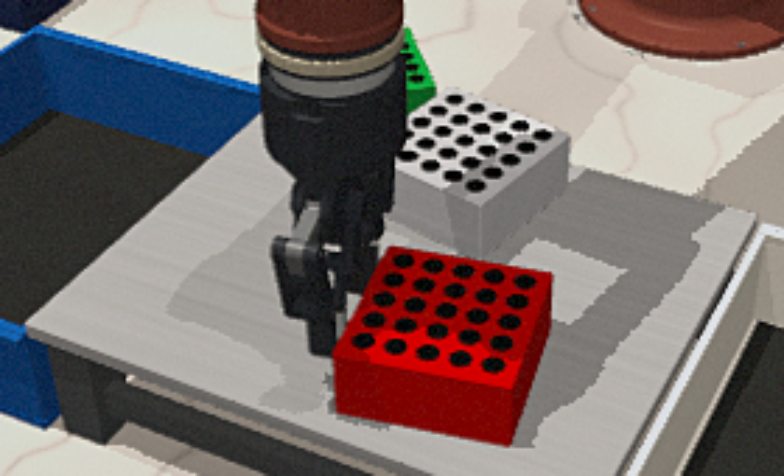

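The block moved 31 mm straight and kept its yaw, at about 7 N. I carry on, turning slowly towards square with the stand.

```bash
python3 -m crank '[[[-0.003,0.012,0,-1],[-0.007,0.024,0,-3],[-0.011,0.037,-0.001,-5],[-0.015,0.05,-0.002,-7],[-0.018,0.062,-0.002,-9]]]'
python3 - <<'E'
from h import *
p,d=get_image("scene");cv2.imwrite("pics/s4.png",cv2.resize(p[170:340,150:430,::-1],None,fx=2.8,fy=2.8));o=get_obs();print(o['tool_pos'],o['contact_force'])
cm=camera_model("scene");P=cloud(cm,d);h=cv2.cvtColor(p,cv2.COLOR_RGB2HSV)
w=(P[...,0]>.3)&(P[...,0]<.9)&(P[...,1]>-.5)&(P[...,1]<.5)
print(topfit(P,w&red(h),.126,.142))
E
```

```text
t: 1.92
tool_pos: [0.6374, 0.0752, 0.1063]
tool_rot: [1.177, 1.219, -1.176]
contact_force: [0.3, -10.1, 7.1]
opening: 0.0512
[0.63639403 0.07838225 0.10571217] [ 0.24109063 -1.05175136  3.048324  ]
(2339, np.float64(0.1355), ((638.6402587890625, 137.82542419433594), (102.72984313964844, 99.93961334228516), 2.3497631549835205))
```

View pics/s4.png

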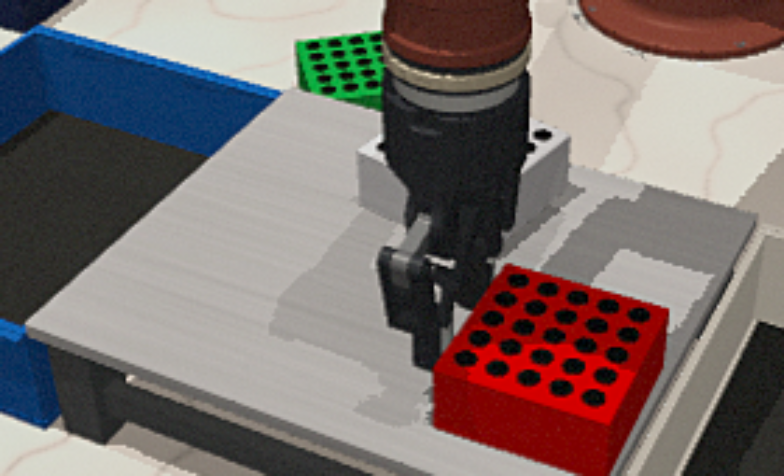

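Block at (0.638, 0.136), yaw 2.3°, inside the bin's x span. One brisk accelerating push should now carry it over the end.

```bash
python3 -m crank '[[[0,0.016,0,0],[0,0.042,0,-1],[-0.001,0.077,0,-2],[-0.001,0.112,0,-2],[-0.001,0.112,0,-2]]]'
python3 - <<'E'
from h import *
p,d=get_image("scene");cv2.imwrite("pics/s5.png",p[:,:,::-1]);o=get_obs();print(o['tool_pos'],o['contact_force'])
E
```

```text
t: 2.38
tool_pos: [0.6338, 0.1947, 0.1038]
tool_rot: [1.203, 1.217, -1.196]
contact_force: [0.2, 0.5, -0.5]
opening: 0.0513
[0.63368198 0.19240961 0.1032387 ] [-0.26304929 -0.03636769  0.15050873]
```

View pics/s5.png

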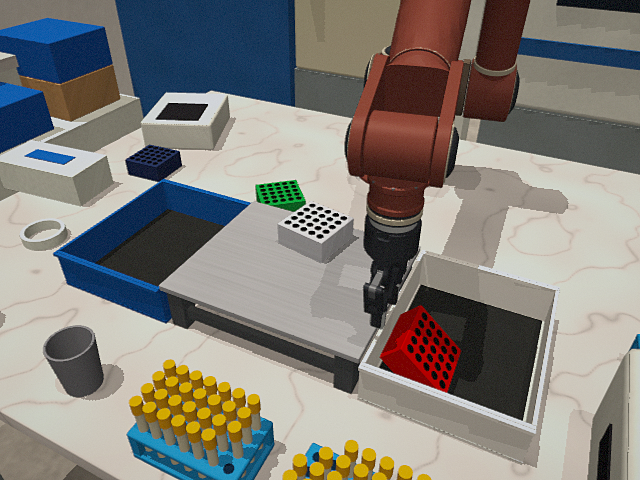

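The block has gone over and leans, tilted, in the white bin at (425,345). The arm is free of it (0.5 N). I back off a little and look at whether it has settled.

```bash
python3 -m crank '[[[0,-0.01,0.005,0],[0,-0.025,0.02,0],[0,-0.03,0.05,0],[0,-0.03,0.06,0],[0,-0.03,0.06,0]]]'
python3 - <<'E'
from h import *
p,d=get_image("scene");cv2.imwrite("pics/s6.png",cv2.resize(p[220:450,340:580,::-1],None,fx=2.5,fy=2.5))
cm=camera_model("scene");P=cloud(cm,d);h=cv2.cvtColor(p,cv2.COLOR_RGB2HSV)
w=(P[...,0]>.3)&(P[...,0]<.9)&(P[...,1]>-.1)&(P[...,1]<.5)&red(h)
q=P[w];print(len(q),np.nanpercentile(q,[1,50,99],axis=0).round(3));print(get_obs()['tool_pos'])
E
```

```text
t: 2.85
tool_pos: [0.637, 0.1573, 0.1682]
tool_rot: [1.21, 1.206, -1.197]
contact_force: [0.4, 0.3, 0.8]
opening: 0.051
3200 [[0.584 0.201 0.012]
 [0.656 0.251 0.075]
 [0.692 0.306 0.409]]
[0.63570034 0.15769782 0.16551545]
```

View pics/s6.png

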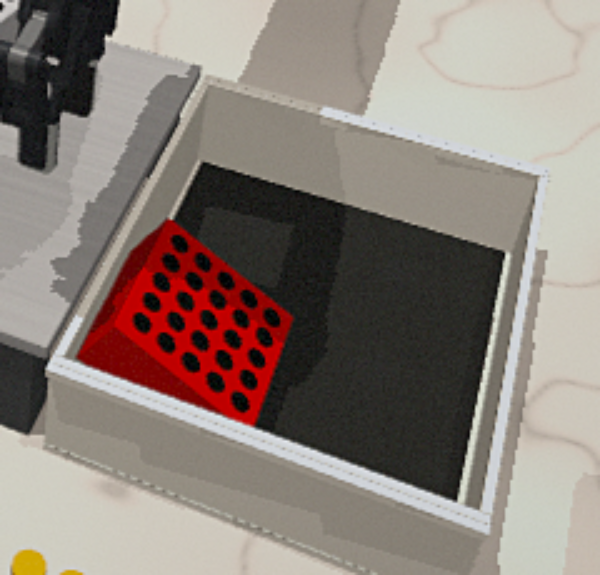

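The block rests tilted: its lower edge is on the floor and its upper end is against the wall by the stand. It is not flat yet, so I measure its pose.

```bash
cat > m.py <<'E'
from h import *
p,d=get_image("scene")
cm=camera_model("scene");P=cloud(cm,d);h=cv2.cvtColor(p,cv2.COLOR_RGB2HSV)
w=(P[...,0]>.45)&(P[...,0]<.72)&(P[...,1]>.15)&(P[...,1]<.46)&(P[...,2]<.16)&red(h)
q=P[w];print(len(q),np.percentile(q,[0.5,50,99.5],axis=0).round(3))
for nm,a in (('ztop',q[np.argsort(q[:,2])[-40:]]),('ymax',q[np.argsort(q[:,1])[-40:]]),('ymin',q[np.argsort(q[:,1])[:40]])): print(nm,np.median(a,0).round(3),a[:,0].min().round(3),a[:,0].max().round(3))
for y in np.arange(.19,.33,.01):
    k=q[abs(q[:,1]-y)<.004]
    if len(k)>5:print(round(y,2),'z',k[:,2].min().round(3),k[:,2].max().round(3),'x',k[:,0].min().round(3),k[:,0].max().round(3))
E
python3 m.py
```

```text
3157 [[0.546 0.203 0.01 ]
 [0.655 0.252 0.074]
 [0.692 0.306 0.099]]
ztop [0.646 0.222 0.098] 0.595 0.687
ymax [0.649 0.306 0.05 ] 0.594 0.684
ymin [0.648 0.203 0.067] 0.498 0.691
0.2 z 0.01 0.071 x 0.498 0.691
0.21 z 0.01 0.088 x 0.505 0.692
0.22 z 0.01 0.1 x 0.506 0.692
0.23 z 0.011 0.097 x 0.512 0.692
0.24 z 0.01 0.092 x 0.517 0.692
0.25 z 0.01 0.086 x 0.522 0.691
0.26 z 0.01 0.081 x 0.528 0.693
0.27 z 0.012 0.075 x 0.535 0.692
0.28 z 0.01 0.07 x 0.539 0.691
0.29 z 0.009 0.064 x 0.543 0.69
0.3 z 0.009 0.057 x 0.548 0.687
0.31 z 0.048 0.053 x 0.594 0.68
```

Tilt is about 31°: back top edge at y 0.222, z 0.100, front bottom on the floor at y about 0.284, x 0.594–0.692. I press down on the raised end just inside the wall, which makes the front edge slide out until the block lies flat. First I move above it.

```bash
python3 -m crank '[[[0.003,0.03,0,0],[0.005,0.06,0,0],[0.006,0.075,-0.025,0],[0.006,0.075,-0.05,0],[0.006,0.075,-0.055,0]]]'; python3 -m crank '[[[0,0,-0.004,0],[0,0,-0.008,0],[0,0,-0.012,0],[0,0,-0.016,0],[0,0,-0.02,0]]]'
```

```text
t: 3.37
tool_pos: [0.6358, 0.234, 0.1]
tool_rot: [1.195, 1.22, -1.211]
contact_force: [-1.4, -0.5, -0.4]
opening: 0.0511
t: 3.78
tool_pos: [0.6414, 0.2337, 0.0896]
tool_rot: [1.205, 1.211, -1.201]
contact_force: [-3.1, -0.6, 9.2]
opening: 0.0517
```

```bash
python3 -m crank '[[[0,0,-0.005,0],[0,0,-0.01,0],[0,0,-0.015,0],[0,0,-0.02,0],[0,0,-0.02,0]]]'; python3 m.py
```

```text
t: 4.2
tool_pos: [0.6388, 0.2336, 0.0654]
tool_rot: [1.201, 1.215, -1.205]
contact_force: [-0.7, 0.2, -0.4]
opening: 0.0514
1788 [[0.591 0.201 0.015]
 [0.65  0.263 0.056]
 [0.688 0.299 0.058]]
ztop [0.653 0.258 0.058] 0.601 0.697
ymax [0.654 0.299 0.039] 0.628 0.68
ymin [0.656 0.202 0.055] 0.624 0.686
0.2 z 0.053 0.058 x 0.624 0.688
0.21 z 0.053 0.057 x 0.638 0.688
0.22 z 0.053 0.058 x 0.647 0.688
0.23 z 0.054 0.058 x 0.66 0.688
0.24 z 0.053 0.058 x 0.592 0.687
0.25 z 0.011 0.058 x 0.547 0.688
0.26 z 0.01 0.059 x 0.546 0.689
0.27 z 0.012 0.058 x 0.547 0.688
0.28 z 0.053 0.058 x 0.593 0.688
0.29 z 0.053 0.059 x 0.592 0.688
0.3 z 0.011 0.058 x 0.591 0.687
```

The block is flat: its top is at z 0.055 everywhere (10 + 45 mm). I retract up and do a final check.

```bash
python3 -m crank '[[[0,0,0.035,0],[0,0,0.075,0],[0,0,0.115,0],[0,0,0.15,0],[0,0,0.15,0]]]'; python3 -m crank '[[[0,-0.03,0.01,0],[0,-0.03,0.01,0],[0,-0.03,0.01,0],[0,-0.03,0.01,0]]]'
python3 m.py
python3 - <<'E'
from h import *
p,d=get_image("scene");cv2.imwrite("pics/s7.png",p[:,:,::-1])
cm=camera_model("scene");P=cloud(cm,d);h=cv2.cvtColor(p,cv2.COLOR_RGB2HSV)
m=np.zeros(d.shape,bool);m[195:265,265:365]=1
w=(P[...,0]>.3)&(P[...,0]<.57)&(abs(P[...,1])<.12)&m&(h[...,1]<60)
print('silver',topfit(P,w,.128,.142)); print(get_obs()['contact_force'])
E
```

```text
t: 4.67
tool_pos: [0.6443, 0.2352, 0.2286]
tool_rot: [1.213, 1.205, -1.189]
contact_force: [1.3, 0.4, 1.9]
opening: 0.0509
t: 5.0
tool_pos: [0.6398, 0.204, 0.2267]
tool_rot: [1.203, 1.214, -1.203]
contact_force: [0.1, 0.0, 0.5]
opening: 0.0514
2254 [[0.59  0.201 0.012]
 [0.645 0.255 0.056]
 [0.688 0.299 0.058]]
ztop [0.642 0.253 0.058] 0.601 0.69
ymax [0.657 0.299 0.042] 0.636 0.682
ymin [0.636 0.201 0.056] 0.59 0.687
0.2 z 0.012 0.058 x 0.548 0.689
0.21 z 0.011 0.058 x 0.547 0.688
0.22 z 0.011 0.059 x 0.548 0.689
0.23 z 0.053 0.059 x 0.59 0.689
0.24 z 0.053 0.06 x 0.593 0.689
0.25 z 0.053 0.058 x 0.592 0.69
0.26 z 0.01 0.058 x 0.546 0.689
0.27 z 0.012 0.059 x 0.547 0.689
0.28 z 0.012 0.059 x 0.548 0.688
0.29 z 0.009 0.058 x 0.546 0.687
0.3 z 0.012 0.058 x 0.591 0.688
silver (1840, np.float64(0.1356), ((489.2669982910156, 8.243545532226562), (102.51362609863281, 102.57501983642578), 79.60440826416016))
[ 0.65108073 -0.41227723 -0.17784448]
```

View pics/s7.png

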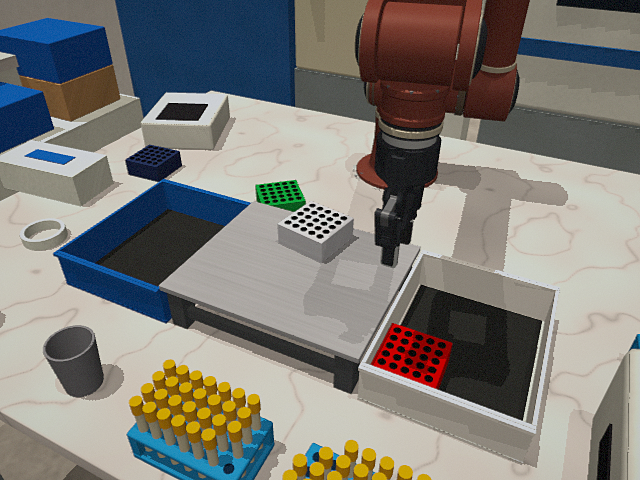

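The red block lies flat in the white bin at (413,355). The silver block is unmoved at (316,230), and the gripper is clear of everything.

```bash
python3 -c "
from station import *
print(finish_job())"
```

```text
the job is handed in; nothing more can be done
None
```

The red block is lying flat inside the white bin, and I handed the job in at about 5 s of the 38 s allowed.

- **Pushing:** I slid the block along the stand with two part-open fingers, turned it square on the way, and pushed it over the +y end.
- **One correction:** it first came to rest tilted about 31° against the bin wall next to the stand. I pressed its raised end down until it lay flat.
- **Last checks:**
  - The block's top is level at z ≈ 0.055–0.058 m, below the 0.080 m rim, and it spans x 0.59–0.69 and y 0.20–0.30, within the bin walls.
  - The silver block is still at (0.489, 0.008), within 1 mm of its first measurement.
  - The gripper was clear of everything. The highest contact force I read at the end of a move was about 12 N; I did not record forces within moves.
- **Disagreement:** the scene and side cameras differed by about 3 mm in height and up to 6 mm in y, slightly more than the stated calibration, but this did not affect the result.

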